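# Stack the notions tins and close the top one

### The arm

A 7-joint arm with a two-finger parallel gripper is mounted at the origin on the work surface. World frame = base frame: x ahead of the robot, y to its left, z up, the work surface at z = 0. Lengths are in m, angles in rad, forces in N, time in s.
With the tool pointing down it reaches from about 0.425 to 0.925 m from the base axis. Payload 6.8 kg.
Tool frame: the origin (TCP) lies on the front face of the gripper's body, between the roots of the fingers; the fingertips stand 73 mm ahead of it and the grasp point (between the pads) lies 54 mm ahead of it; z points along the fingers, y is the direction in which the jaws open and shut (so a half turn about z gives the same grasp; the last joint's range is limited). The gripper opens to 85 mm and grips with 20 to 120 N. Pads are 22 mm wide; open, the fingers measure 114 mm over their backs; the gripper's body (76 mm by 85 mm) begins 54 mm behind the grasp point. The pads swing forward as they close: fully open they stand 13 mm farther back than shut.
Start: joints at [1.149, 0.477, 0.022, 1.555, -0.011, 1.109, -0.083], TCP at [0.208, -0.642, 0.304] pointing down, gripper open.
Joint ranges: [-2.96, 2.96], [-0.34, 2.1], [-1.41, 1.46], [0.24, 2.44], [-1.37, 4.51], [0.17, 1.92], [-2.96, 2.96]. Speed limits (rad/s): [2.39, 2.39, 3.14, 3.14, 3.14, 3.14, 3.14].

### API

Orientations are given as a rotation vector (axis times angle).
In Python, from bench import * gives the robot as it stands.
- The arm moves only by the tool jog_arm, never from a script. Its argument "plan" is a list of rows, each a list of 2 entries, a list of its own where there are three numbers: the shift along the world's x, y, z in cm, then the turn about the world's z in rad. In form: [[[tx, ty, tz], twist], ...]. A call has 1 to 12 rows; each row shifts and turns the commanded pose from where the row before left it; what a row does not reach is not made up. A row lasts 1/10 s, in which the tool goes at most 50 mm and 8.59 degrees, less where a joint would pass 70% of its speed; a pose out of reach is approached as far as the arm can. A call is refused whole if a number of a shift passes 5 or a number of a turn 0.15, either way. A call with a gripper value outside its range is refused whole. "hand" is the finger opening in cm, from 0 to 8.54, set as the call begins (left out, the last holds). The fingers move at their own pace and stop on an object; "grip_force" is the grip in N (left out, the last holds). Time passes only in rows, so rows that do not move let the fingers close. It gives the time, the measured TCP pose, the force and the opening at its end, in the units of the state.
- get_obs(): the state, without advancing time (a new reading comes with each control period).
- grab_frame(name): name is "scene" or "top"; returns the picture (400x640x3 uint8, red, green, blue); there is no depth.
- get_calibration(name): a dict with "intrinsics" (3x3 intrinsics, pixels), "k1" (the pictures are not rectified: a ray, as slopes to the right and down, at radius r is drawn at 1 + k1 r^2 times it, then the intrinsics apply), "xyz" and "orientation" of the camera in the world. Camera axes: x right, y down, z forward; pixel columns grow to the right and rows downward; lengths in m; the calibration is good to about 2 mm. A picture is of the moment at which its call begins. get_calibration takes no time and is no camera call.
- hand_in(): hands the job in, once; it reports no verdict.
The state is a dict: "clock": time; "joints": joint angles; "qvel": joint speeds; "tau": joint torques, N m; "tcp_pos": TCP position; "orientation": TCP orientation; "contact_force": force on the tool from outside, world axes, zero at the start; "moment": the same for the moment, N m; "grip_width": finger opening in m.
Only numpy, scipy, OpenCV 4.12 (cv2) and the standard library are available. Lean on these libraries where they do the work, as an engineer would, in place of code of your own. Each camera call takes 0.05 s, during which the arm holds its last target. There are 200 camera calls.

### The job

Tidy the notions tins into a tower on the round wooden stand, building it from the bottom up, one piece at a time: the largest tin into the stand, the middle-sized tin into the rim on top of it, and the smallest tin into the rim of that one. Then close the smallest tin with the one of the three loose lids that fits: its plug goes fully into the mouth and its flange rests on the rim all round. Do not knock over the cone of thread.

Things in the scene. Friction and masses are not known exactly. Their poses are not given: they have to be found in the camera images.
- stand: Fixed low round wooden stand on the table, 92 mm across and 11 mm high: a rim 5 mm thick around a flat round recess 82 mm across whose floor is 5 mm above the table. Origin: centre of the underside, z up; turning about z does not matter.
- tin_large: The largest tin, loose: closed tin of plain aluminium, a plain upright cylinder. Its lid is sunk: on top a raised rim, 2.5 mm thick, surrounds a flat round recess 8 mm deep. 66 mm across, 45 mm high over all; recess 61 mm across, its floor 37 mm above the tin's underside. About 0.16 kg. Origin: centre of the underside, z up; turning about z does not matter.
- tin_medium: The middle-sized tin, loose: closed tin of plain aluminium, a plain upright cylinder. Its lid is sunk: on top a raised rim, 2.5 mm thick, surrounds a flat round recess 8 mm deep. 53 mm across, 45 mm high over all; recess 48 mm across, its floor 37 mm above the tin's underside. About 0.11 kg. Origin: centre of the underside, z up; turning about z does not matter.
- tin_small: The smallest tin, loose and empty, open at the top: a plain aluminium cylinder 40 mm across and 42 mm high, wall 2.5 mm, mouth 35 mm across, inner floor 6 mm above its underside. About 0.07 kg. Origin: centre of the underside, z up; turning about z does not matter.
- lid_wide: Loose plain aluminium plug lid with a round upright knob, 14 mm across and 20 mm tall, in the middle of a flat round flange 3 mm thick, and a 6 mm long round plug below the flange; it lies right way up on its plug (flange underside 6 mm, flange top 9 mm, knob top 29 mm above the table). Flange 58 mm across, plug 42 mm across. 30 g. Origin: centre of the plug's underside, z up.
- lid_middle: Loose plain aluminium plug lid with a round upright knob, 14 mm across and 20 mm tall, in the middle of a flat round flange 3 mm thick, and a 6 mm long round plug below the flange; it lies right way up on its plug (flange underside 6 mm, flange top 9 mm, knob top 29 mm above the table). Flange 44 mm across, plug 29 mm across. 30 g. Origin: centre of the plug's underside, z up.
- lid_narrow: Loose plain aluminium plug lid with a round upright knob, 14 mm across and 20 mm tall, in the middle of a flat round flange 3 mm thick, and a 6 mm long round plug below the flange; it lies right way up on its plug (flange underside 6 mm, flange top 9 mm, knob top 29 mm above the table). Flange 30 mm across, plug 20 mm across. 30 g. Origin: centre of the plug's underside, z up.
- thread_cone: A cone of black thread standing upright beyond the work, loose: 58 mm across at its foot, 110 mm tall, 0.15 kg; not part of the stack. Origin: centre of the underside, z up.
Things that resemble listed ones, but are neither listed nor needed, are in the scene too. What is shaped like the tin_large but pink or red is not meant.

How it is judged:
On the way, in this order (a step that is already met when the one before it is completed fails the run):
1. the large tin stands in the stand's recess (horizontal distance between tin_large and stand below 0.012 m and z of tin_large in the frame of stand between 0.002 and 0.008 m and angle between tin_large's own z axis and vertical below 0.09 rad), for 0.2 s.
2. the medium tin stands in the large tin's rim (all of step 1 and horizontal distance between tin_medium and tin_large below 0.008 m and z of tin_medium in the frame of tin_large between 0.034 and 0.04 m and angle between tin_medium's own z axis and vertical below 0.09 rad), for 0.2 s.
3. the small tin stands in the medium tin's rim (all of step 2 and horizontal distance between tin_small and tin_medium below 0.008 m and z of tin_small in the frame of tin_medium between 0.034 and 0.04 m and angle between tin_small's own z axis and vertical below 0.09 rad), for 0.2 s.
4. the fitting lid is seated in the small tin's mouth (all of step 3 and horizontal distance between lid_middle and tin_small below 0.006 m and z of lid_middle in the frame of tin_small between 0.0325 and 0.0385 m and angle between lid_middle's own z axis and vertical below 0.09 rad), for 0.2 s.
At the end, for the whole second after the job is handed in: Large tin down in the stand (centres within 12 mm), medium tin down in its rim and small tin down in the medium one's rim (within 8 mm, seated to 3 mm), the 44 mm lid seated in the small tin (within 6 mm, to 2.5 mm); all upright within 0.09 rad, released, at rest (all of step 4 and linear speed of each of tin_large, tin_medium, tin_small, lid_middle below 0.02 m/s); the robot touches nothing.
It fails at once if the cone of thread is knocked over (angle between thread_cone's own z axis and vertical above 0.5 rad).
It also fails if it takes over 112 s, if anything falls off the work surface, if the arm or the gripper's body presses on something with over 40 N, if the wrist force passes 120 N, or if a joint passes its speed limit or range.

## Working session

There is one attempt and no reset: what is moved stays moved. The work goes in short steps, Python scripts to look and compute and a tool call to move; the robot and the scene stay as the last step left them, time stands still between calls to the robot, and variables do not carry over. Pictures are saved under pics/ and viewed, about 12 in all and at most 16, crops included, and the job is handed in when it is done.

Besides the shell and the picture viewer there is one more tool, called after ">>>" in YAML: its name, and indented under it one key for each argument. jog_arm: Moves the arm, as the interface text tells. Its arguments: {"type":"object","properties":{"plan":{"type":"array","items":{"type":"array"}},"hand":{"type":"number"},"grip_force":{"type":"number"}},"required":["plan"]}

```bash
mkdir -p pics && ls && python3 - <<'E'
from bench import *
import cv2
print(get_obs())
for n in("scene","top"):
    print(n,get_calibration(n))
    cv2.imwrite(f"pics/{n}0.png",grab_frame(n)[:,:,::-1])
E
```

```text
pics
{'clock': 0.0, 'joints': array([ 1.14889409,  0.47780372,  0.022332  ,  1.55646319, -0.0114855 ,
        1.10929351, -0.08312439]), 'qvel': array([ 7.26808723e-04, -7.63053501e-04, -1.10530567e-03,  1.72151471e-04,
        5.33542965e-04,  2.46503288e-05, -3.80770524e-04]), 'tau': array([ 6.48267292e-05, -5.96452403e+01,  1.60780896e+00, -2.81194693e+01,
        1.23879997e-02,  9.43841762e-03,  1.43794864e-05]), 'tcp_pos': array([ 0.20820997, -0.64159748,  0.30291806]), 'orientation': array([-3.10123310e+00, -4.90636157e-01,  6.77091094e-04]), 'contact_force': array([0.12155874, 0.47710785, 0.03956418]), 'moment': array([-0.01783501, -0.04290928,  0.0101121 ]), 'grip_width': 0.08545810575691025}
scene {'intrinsics': array([[408.26770012,   0.        , 320.91356195],
       [  0.        , 408.26770012, 203.0892923 ],
       [  0.        ,   0.        ,   1.        ]]), 'k1': -0.10337273529316329, 'xyz': array([1.14234073, 0.44267661, 0.62679271]), 'orientation': array([-1.17264469, -2.2728532 ,  1.05975911])}
top {'intrinsics': array([[498.6866566 ,   0.        , 309.0123778 ],
       [  0.        , 498.6866566 , 195.56701184],
       [  0.        ,   0.        ,   1.        ]]), 'k1': -0.1455189307476802, 'xyz': array([4.10121492e-01, 5.71788407e-05, 1.05206886e+00]), 'orientation': array([-2.13289327,  2.13913151, -0.16989519])}
```

View pics/top0.png

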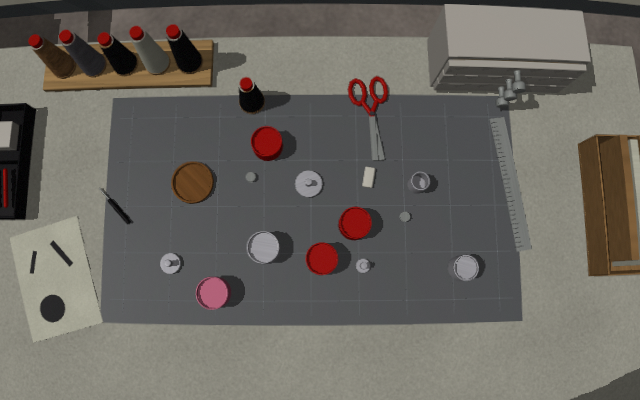

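View pics/scene0.png

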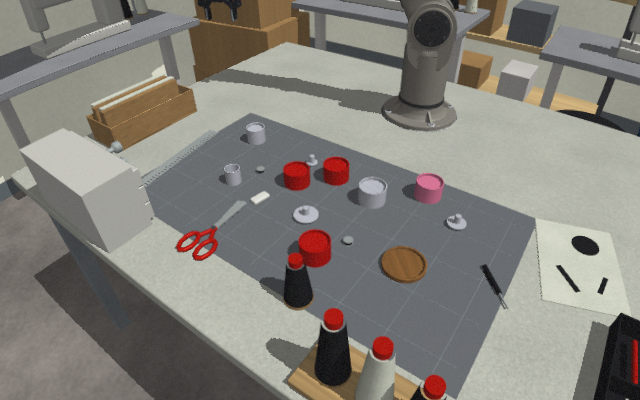

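Top view: the stand is at (193,183). The plain aluminium tins are large (263,247), medium (466,267) and small (421,182), and the lids are wide (308,184), middle (170,263) and narrow (363,265). The cone is at (250,95). Lookalikes for tin_large are red (267,143), (355,223), (322,259) and pink (213,293), all rejected by colour; two grey discs at (251,177) and (405,216) could be taken for lids, but have no knob. Next I measure and check a close crop.

```bash
cat > h.py <<'E'
from bench import *
import cv2, numpy as np
from scipy.optimize import least_squares
C={n:get_calibration(n) for n in("scene","top")}
def rays(n,px):
    c=C[n];u=cv2.undistortPoints(np.asarray(px,float).reshape(-1,1,2),c["intrinsics"],np.array([c["k1"],0,0,0.])).reshape(-1,2)
    R=cv2.Rodrigues(c["orientation"])[0]
    return np.c_[u,np.ones(len(u))]@R.T
def plane(n,px,z):
    d=rays(n,px);o=C[n]["xyz"];return (o+d*((z-o[2])/d[:,2])[:,None])[:,:2]
def proj(n,P):
    c=C[n];R=cv2.Rodrigues(c["orientation"])[0]
    return cv2.projectPoints(np.asarray(P,float).reshape(-1,1,3),cv2.Rodrigues(R.T)[0],-R.T@c["xyz"],c["intrinsics"],np.array([c["k1"],0,0,0.]))[0].reshape(-1,2)
def mask(img,kind):
    hsv=cv2.cvtColor(img,cv2.COLOR_RGB2HSV);h,s,v=cv2.split(hsv)
    if kind=="wood": return ((h<25)&(s>90)&(v>50)).astype(np.uint8)
    return ((v>125)&(s<60)).astype(np.uint8)
def rim(n,img,px,kind,z,D):
    """circle of diameter D at height z from the silhouette's far side; returns centre, rms, free diameter"""
    m=cv2.morphologyEx(cv2.resize(mask(img,kind)*255,None,fx=4,fy=4,interpolation=cv2.INTER_LINEAR),cv2.MORPH_CLOSE,np.ones((17,17)))
    cs=cv2.findContours((m>127).astype(np.uint8),cv2.RETR_EXTERNAL,cv2.CHAIN_APPROX_NONE)[0]
    c=max((c for c in cs if cv2.pointPolygonTest(c,(px[0]*4.,px[1]*4.),True)>-12),key=cv2.contourArea)
    c=(cv2.convexHull(c) if 0 else c).reshape(-1,2)
    P=plane(n,(c+.5)/4-.5,z)
    cen=P.mean(0);e=cen-C[n]["xyz"][:2];e/=np.linalg.norm(e)
    for _ in range(3):
        q=P[(P-cen)@e>-0.0*D]
        f=least_squares(lambda p:np.hypot(*(q-p).T)-D/2,cen,loss="soft_l1",f_scale=.001);cen=f.x
    g=least_squares(lambda p:np.hypot(*(q-p[:2]).T)-p[2],[*cen,D/2],loss="soft_l1",f_scale=.001).x
    rms=np.sqrt(np.mean((np.hypot(*(q-cen).T)-D/2)**2))
    return cen,rms,g
T={"stand":((193,183),"wood",.011,.092),"large":((263,247),"al",.045,.066),"medium":((466,267),"al",.045,.053),
 "small":((421,182),"al",.042,.040),"wide":((308,184),"al",.009,.058),"lidm":((170,263),"al",.009,.044),"narrow":((363,265),"al",.009,.030)}
E
python3 - <<'E'
from h import *
im={n:grab_frame(n) for n in C}
for k,(px,kind,z,D) in T.items():
    try:
        c,r,g=rim("top",im["top"],px,kind,z,D)
        s=proj("scene",[[*c,z]])[0]
        try: c2,r2,g2=rim("scene",im["scene"],s,kind,z,D)
        except ValueError: c2=r2=g2=np.zeros(3)
        print(k,(c*1e3).round(1),"rms%.1f D%.1f"%(r*1e3,g[2]*2e3),"r%.3f"%np.hypot(*c),"| scene",s.round(),(c2[:2]*1e3).round(1),np.round(np.ravel(r2)[0]*1e3,1),round(g2[2]*2e3,1))
    except Exception as e: print(k,e)
t=im["top"]
row=[cv2.resize(t[y-20:y+20,x-20:x+20],(260,260),interpolation=cv2.INTER_CUBIC) for (x,y) in[T[k][0] for k in("large","medium","small","lidm","wide","narrow")]]
cv2.imwrite("pics/crop1.png",np.vstack([np.hstack(row[:3]),np.hstack(row[3:])])[:,:,::-1])
E
```

```text
stand [610.  254.2] rms0.7 D90.6 r0.661 | scene [404. 261.] [614.4 255. ] 0.8 89.6
large [468.9  95.8] rms0.9 D63.7 r0.479 | scene [373. 184.] [469.5  95.7] 1.0 66.9
medium [ 425.6 -313.8] rms1.1 D49.9 r0.529 | scene [256. 127.] [ 425.5 -316.7] 1.1 52.5
small [ 627.  -232.4] rms3.8 D13.8 r0.669 | scene [224. 171.] [ 605.3 -230.3] 1.1 37.6
wide [605.4   4.9] rms1.0 D54.7 r0.605 | scene [307. 213.] [605.2   3.2] 3.3 59.6
lidm [436.9 295.6] rms7.6 D34.8 r0.528 | scene [456. 221.] [434.4 295.5] 2.8 40.0
narrow [ 431.9 -104.3] rms1.7 D29.9 r0.444 | scene [313. 162.] [ 414.7 -118.8] 4.7 16.1
```

View pics/crop1.png

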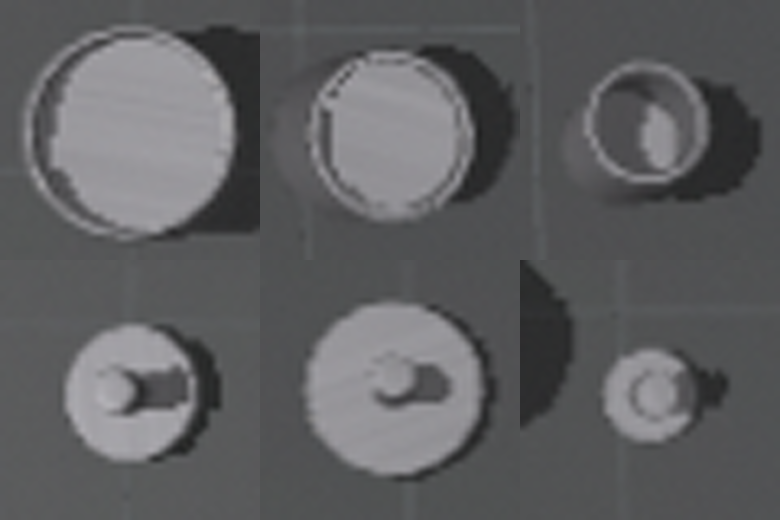

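The crop confirms the choice: large and medium tins have sunk lids, the small one is open, and the middle lid (about 44 mm) and the other two all have knobs. I'll refine the small tin and middle lid by using convex hulls and a lower threshold.

```bash
cat >> h.py <<'E'
def rim2(img,px,z,D,n="top",thr=110,pr=False):
    """bright ring: hull of bright pixels near px, cast to height z, circle fit"""
    w=int(D*(330 if n=="top" else 380))+3;x,y=map(int,np.round(px));f=6
    cr=cv2.resize(img[y-w:y+w+1,x-w:x+w+1].min(2),None,fx=f,fy=f,interpolation=cv2.INTER_CUBIC)
    k,lab,st,ce=cv2.connectedComponentsWithStats((cr>thr).astype(np.uint8),connectivity=8)
    ok=np.argsort(-st[1:,2]*st[1:,3])[0]+1
    yx=np.argwhere(lab==ok);h=cv2.convexHull(yx[:,::-1].astype(np.int32)).reshape(-1,2)
    ln=cv2.drawContours(np.zeros(cr.shape,np.uint8),[h],-1,1,1);e=np.argwhere(ln)[:,::-1]
    P=plane(n,(e+.5)/f-.5+[x-w,y-w],z);c=P.mean(0)
    g=least_squares(lambda p:np.hypot(*(P-p[:2]).T)-p[2],[*c,D/2],loss="soft_l1",f_scale=.0007).x
    r=np.sqrt(np.mean((np.hypot(*(P-g[:2]).T)-g[2])**2))
    return g[:2],r,2*g[2]
E
python3 - <<'E'
from h import *
im={n:grab_frame(n) for n in C}
for k,(px,kind,z,D) in T.items():
    if k=="stand":continue
    for thr in(105,118):
        c,r,d=rim2(im["top"],px,z,D,thr=thr)
        print(k,thr,(c*1e3).round(1),"rms%.1f D%.1f"%(r*1e3,d*1e3),end=" | ")
        s=proj("scene",[[*c,z]])[0]
        c,r,d=rim2(im["scene"],s,z,D,"scene",thr=thr+20);print("scene",(c*1e3).round(1),"rms%.1f D%.1f"%(r*1e3,d*1e3))
for p in[(150,250),(440,200),(300,300)]: print(im["top"][p[1],p[0]])
E
```

```text
large 105 [469.7  97.5] rms0.2 D66.0 | scene [483.8 105.7] rms10.9 D90.8
large 118 [469.6  92.8] rms1.0 D58.4 | scene [484.7 104.4] rms10.2 D83.6
medium 105 [ 425.3 -315.4] rms0.2 D52.7 | scene [ 362.2 -375.9] rms10.7 D150.4
medium 118 [ 425.7 -315.2] rms0.9 D51.3 | scene [ 361.4 -376.6] rms10.8 D149.3
small 105 [ 605.8 -227.4] rms0.3 D39.4 | scene [ 619.7 -211. ] rms11.1 D72.4
small 118 [ 599.8 -232.6] rms2.0 D15.9 | scene [ 618.4 -212.4] rms11.0 D67.8
wide 105 [606.7   5. ] rms0.2 D57.8 | scene [607.7   4.4] rms0.6 D59.8
wide 118 [606.6   4.9] rms0.2 D56.7 | scene [607.9   4.5] rms0.5 D58.4
lidm 105 [437.2 297. ] rms0.3 D44.0 | scene [437.3 296.5] rms2.5 D46.8
lidm 118 [437.2 296.9] rms0.3 D43.1 | scene [437.9 296.7] rms2.7 D44.8
narrow 105 [ 432.5 -107.4] rms0.7 D29.2 | scene [ 428.7 -111.3] rms5.5 D42.2
narrow 118 [ 432.5 -107.5] rms0.7 D28.1 | scene [ 428.9 -111.2] rms5.3 D40.0
[88 89 90]
[78 79 80]
[88 90 91]
```

Measured centres (mm): large (469.7, 97.5), medium (425.3, −315.4), small (605.8, −227.4), lid (437.2, 297.0), stand about (611, 254.5). The fitted diameters match the given ones to within 1–2 mm. Moving now.

>>> jog_arm:
  plan:
    - [[0.8,2.3,0],0]
    - [[1.6,4.5,-0.8],0]
    - [[1.6,4.5,-0.8],0]
    - [[1.6,4.5,-0.8],0]
    - [[1.6,4.5,-0.8],0]
    - [[1.6,4.5,-0.8],0]
    - [[1.6,4.5,-0.8],0]
    - [[1.6,4.5,-0.8],0]
    - [[1.6,4.5,-0.8],0]
    - [[1.6,4.5,-0.8],0]
    - [[1.6,4.5,-0.8],0]
    - [[1.6,4.5,-0.8],0]
  hand: 8.54
  grip_force: 50

```text
clock: 1.5
tcp_pos: [0.3928, -0.1223, 0.216]
orientation: [3.102, 0.49, 0.002]
contact_force: [1.3, -1.1, -0.3]
grip_width: 0.0852
```

>>> jog_arm:
  plan:
    - [[1.5,4.4,-1],0]
    - [[1.5,4.4,-1],0]
    - [[1.5,4.4,-1],0]
    - [[1.5,4.4,-1],0]
    - [[1.2,3.0,-0.8],0]
    - [[0.5,1.4,0],0]
    - [[0,0,0],0]
    - [[0,0,0],0]
    - [[0,0,0],0]

```text
clock: 2.4
tcp_pos: [0.469, 0.0938, 0.1681]
orientation: [3.102, 0.486, -0.001]
contact_force: [-0.5, -0.3, 0.3]
grip_width: 0.0855
```

```bash
python3 - <<'E'
from h import *
o=get_obs();print(o["tcp_pos"],o["qvel"].round(3))
im=grab_frame("scene");x,y=proj("scene",[[.47,.0975,.1]])[0].astype(int);print(x,y)
cv2.imwrite("pics/s1.png",cv2.resize(im[y-100:y+100,x-130:x+130],None,fx=3,fy=3)[:,:,::-1])
E
```

```text
[0.46901954 0.0937539  0.16810374] [ 0.004 -0.001 -0.003 -0.    -0.001 -0.004 -0.004]
374 165
```

View pics/s1.png

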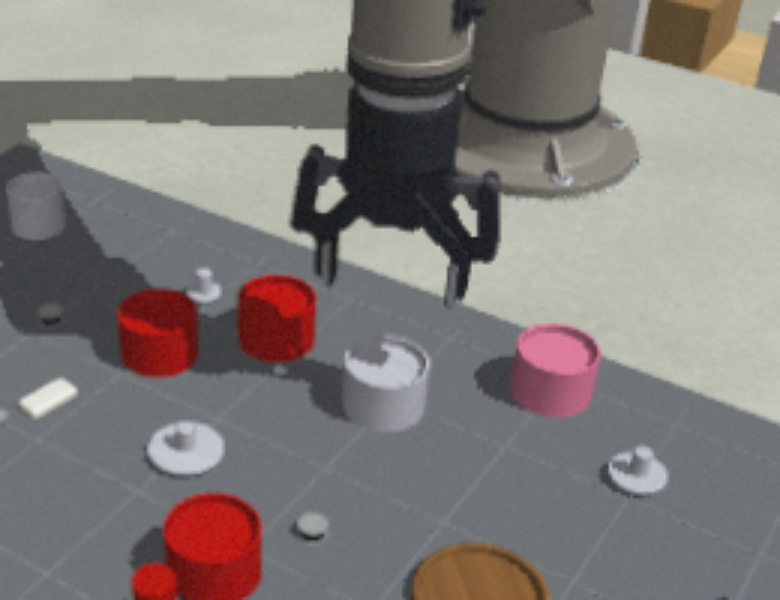

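The gripper hangs above the large tin (crop 385,380) with the jaws clear of the red and pink tins. Descending.

>>> jog_arm:
  plan:
    - [[0.1,0.4,-1.0],0]
    - [[0,0,-2.0],0]
    - [[0,0,-2.0],0]
    - [[0,0,-2.0],0]
    - [[0,0,-1.4],0]
    - [[0,0,-0.4],0]
    - [[0,0,0],0]
    - [[0,0,0],0]

```text
clock: 3.25
tcp_pos: [0.4707, 0.0999, 0.0803]
orientation: [-3.103, -0.49, -0.001]
contact_force: [-0.4, 0.5, 0.7]
grip_width: 0.0856
```

>>> jog_arm:
  plan:
    - [[0,0,0],0]
    - [[0,0,0],0]
    - [[0,0,0],0]
    - [[0,0,0],0]
    - [[0,0,0],0]
    - [[0,0,0],0]
    - [[0,0,0],0]
    - [[0,0,0],0]
  hand: 6.0

```text
clock: 4.05
tcp_pos: [0.4709, 0.0999, 0.081]
orientation: [3.103, 0.49, 0.003]
contact_force: [-1.5, -0.3, 6.6]
grip_width: 0.0651
```

>>> jog_arm:
  plan:
    - [[0,0,0.5],0]
    - [[0,0,1.5],0]
    - [[0,0,2.0],0]
    - [[0,0,1.0],0]
    - [[1.0,1.1,0],0]
    - [[2.5,2.7,0],0]
    - [[3.0,3.2,0],0]
    - [[3.0,3.2,0],0]
    - [[2.5,2.8,0],0]
    - [[1.7,1.9,0],0]
    - [[0.6,0.6,0],0]
    - [[0,0,0],0]

```text
clock: 5.25
tcp_pos: [0.6134, 0.2564, 0.1288]
orientation: [-3.102, -0.493, 0.001]
contact_force: [-0.9, 0.2, -1.7]
grip_width: 0.0645
```

```bash
python3 - <<'E'
from h import *
o=get_obs();print(o["tcp_pos"],o["contact_force"],o["grip_width"])
im=grab_frame("scene");x,y=proj("scene",[[.61,.254,.05]])[0].astype(int);print(x,y)
cv2.imwrite("pics/s2.png",cv2.resize(im[y-90:y+60,x-100:x+100],None,fx=4,fy=4)[:,:,::-1])
E
```

```text
[0.61341232 0.25635792 0.12880371] [-0.92978113  0.20942112 -1.65966061] 0.06451505557285787
406 247
```

View pics/s2.png

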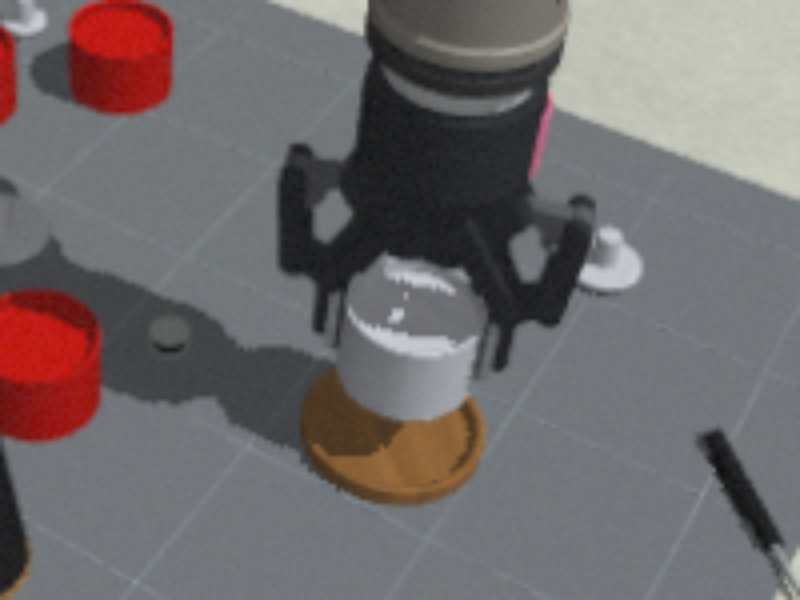

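The large tin hangs level over the stand (crop 410,330 above 395,430). Lowering.

>>> jog_arm:
  plan:
    - [[0,0,-0.8],0]
    - [[0,0,-1.2],0]
    - [[0,-0.1,-1.2],0]
    - [[0,0,-0.6],0]
    - [[0,0,-0.2],0]
    - [[0,0,-0.1],0]
    - [[0,0,-0.1],0]
    - [[0,0,0],0]

```text
clock: 6.1
tcp_pos: [0.6136, 0.2541, 0.0882]
orientation: [-3.103, -0.491, -0.001]
contact_force: [-0.7, -0.7, -1.3]
grip_width: 0.0648
```

>>> jog_arm:
  plan:
    - [[0,0,-0.1],0]
    - [[0,0,-0.1],0]
    - [[0,0,0],0]

```text
clock: 6.4
tcp_pos: [0.6135, 0.2541, 0.0862]
orientation: [-3.103, -0.491, -0.001]
contact_force: [-0.2, 0.0, 0.3]
grip_width: 0.0649
```

>>> jog_arm:
  plan:
    - [[0,0,0],0]
    - [[0,0,0],0]
    - [[0,0,0],0]
    - [[0,0,0],0]
    - [[0,0,0],0]
    - [[0,0,1.0],0]
    - [[0,0,2.0],0]
    - [[0,0,2.5],0]
    - [[0,0,1.5],0]
    - [[-0.4,-1.2,0],0]
    - [[-0.8,-2.5,0],0]
    - [[-1.5,-4.5,0],0]
  hand: 8.54

```text
clock: 7.6
tcp_pos: [0.5856, 0.1735, 0.1554]
orientation: [-3.1, -0.497, -0.001]
contact_force: [0.3, -0.8, 0.3]
grip_width: 0.0853
```

>>> jog_arm:
  plan:
    - [[-1.5,-4.5,0],0]
    - [[-1.5,-4.5,0],0]
    - [[-1.5,-4.5,0],0]
    - [[-1.5,-4.5,0],0]
    - [[-1.5,-4.5,0],0]
    - [[-1.5,-4.5,0],0]
    - [[-1.5,-4.5,0],0]
    - [[-1.5,-4.5,0],0]
    - [[-1.5,-4.5,0],0]
    - [[-1.5,-4.5,0],0]
    - [[-0.8,-2.6,0],0]
    - [[-0.3,-1.2,0],0]

```text
clock: 8.8
tcp_pos: [0.4222, -0.3194, 0.155]
orientation: [3.104, 0.482, -0.004]
contact_force: [0.0, 0.3, 0.4]
grip_width: 0.0852
```

```bash
python3 - <<'E'
from h import *
o=get_obs();print(o["tcp_pos"],o["qvel"].round(2))
im={n:grab_frame(n) for n in C}
for thr in (105,112):
    s=proj("top",[[.612,.2545,.05]])[0];print("large",[np.round(np.multiply(v,1e3),1) for v in rim2(im["top"],s,.05,.066,thr=thr)])
print("stand",[np.round(np.multiply(v,1e3),1) for v in rim("top",im["top"],(193,183),"wood",.011,.092)])
x,y=s.astype(int)
a=cv2.resize(im["top"][y-30:y+30,x-30:x+30],(400,400),interpolation=cv2.INTER_CUBIC)
x,y=proj("scene",[[.61,.254,.03]])[0].astype(int)
b=cv2.resize(im["scene"][y-35:y+35,x-35:x+35],(400,400),interpolation=cv2.INTER_CUBIC)
cv2.imwrite("pics/s3.png",np.hstack([a,b])[:,:,::-1])
E
```

```text
[ 0.42219131 -0.31935246  0.15501958] [ 0.15  0.05 -0.02 -0.1  -0.02  0.04  0.21]
large [array([610.4, 252. ]), np.float64(2.4), np.float64(63.4)]
large [array([610.5, 249.8]), np.float64(2.1), np.float64(60.0)]Traceback (most recent call last):
  File "<stdin>", line 6, in <module>
  File "h.py", line 22, in rim
    c=max((c for c in cs if cv2.pointPolygonTest(c,(px[0]*4.,px[1]*4.),True)>-12),key=cv2.contourArea)
ValueError: max() iterable argument is empty
```

```bash
python3 - <<'E'
from h import *
o=get_obs();print(o["tcp_pos"])
im={n:grab_frame(n) for n in C}
s=proj("top",[[.612,.2545,.05]])[0]
for thr in (94,98,102): print("large",[np.round(np.multiply(v,1e3),1) for v in rim2(im["top"],s,.05,.066,thr=thr)])
m=mask(im["top"],"wood");m[:, :140]=0;m[:150]=0;m[215:]=0;m[:,260:]=0
P=cv2.convexHull(np.argwhere(m)[:,::-1].astype(np.int32)).reshape(-1,2);Q=plane("top",P,.011)
print("stand",(least_squares(lambda p:np.hypot(*(Q-p[:2]).T)-p[2],[.61,.254,.046]).x*1e3).round(1))
x,y=s.astype(int)
a=cv2.resize(im["top"][y-30:y+30,x-30:x+30],(400,400),interpolation=cv2.INTER_CUBIC)
x,y=proj("scene",[[.61,.254,.03]])[0].astype(int)
b=cv2.resize(im["scene"][y-35:y+35,x-35:x+35],(400,400),interpolation=cv2.INTER_CUBIC)
cv2.imwrite("pics/s3.png",np.hstack([a,b])[:,:,::-1])
E
```

```text
[ 0.42387811 -0.31740889  0.15527754]
large [array([611.2, 253.4]), np.float64(0.4), np.float64(66.0)]
large [array([611.2, 253.4]), np.float64(0.4), np.float64(65.8)]
large [array([610.5, 252. ]), np.float64(2.4), np.float64(63.6)]
stand [642.  204.8  93.7]
```

View pics/s3.png

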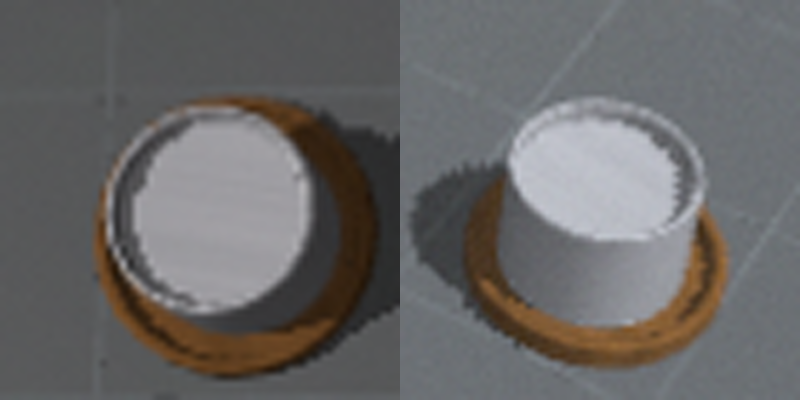

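The large tin sits upright inside the stand's ring, centre (611.2, 253.4). Next the medium tin.

>>> jog_arm:
  plan:
    - [[0.1,0.2,-0.8],0]
    - [[0,0,-2.0],0]
    - [[0,0,-2.0],0]
    - [[0,0,-1.6],0]
    - [[0,0,-0.7],0]
    - [[0,0,-0.2],0]
    - [[0,0,0],0]
    - [[0,0,0],0]
    - [[0,0,0],0]

```text
clock: 9.9
tcp_pos: [0.4268, -0.3142, 0.0836]
orientation: [3.102, 0.491, 0.002]
contact_force: [0.1, -0.3, -0.4]
grip_width: 0.0856
```

>>> jog_arm:
  plan:
    - [[0,0,0],0]
    - [[0,0,0],0]
    - [[0,0,0],0]
    - [[0,0,0],0]
    - [[0,0,0],0]
    - [[0,0,0],0]
    - [[0,0,0],0]
    - [[0,0,0],0]
    - [[0,0,0],0]
    - [[0,0,0],0]
  hand: 4.7

```text
clock: 10.9
tcp_pos: [0.4266, -0.3143, 0.0836]
orientation: [3.102, 0.49, 0.001]
contact_force: [-0.7, -0.6, 5.5]
grip_width: 0.0515
```

>>> jog_arm:
  plan:
    - [[0,0,0.5],0]
    - [[0,0,2.0],0]
    - [[0,0,3.0],0]
    - [[0,0,2.0],0]
    - [[0,0,0.5],0]
    - [[0.4,1.3,0],0]
    - [[0.9,2.8,0],0]
    - [[1.5,4.55,0],0]
    - [[1.5,4.55,0],0]
    - [[1.5,4.55,0],0]
    - [[1.5,4.55,0],0]
    - [[1.5,4.55,0],0]

```text
clock: 12.1
tcp_pos: [0.5136, -0.0425, 0.1615]
orientation: [-3.102, -0.492, 0.004]
contact_force: [0.5, -0.6, -0.6]
grip_width: 0.0519
```

>>> jog_arm:
  plan:
    - [[1.5,4.55,0],0]
    - [[1.5,4.55,0],0]
    - [[1.5,4.55,0],0]
    - [[1.5,4.55,0],0]
    - [[1.5,4.55,0],0]
    - [[1.3,3.7,0],0]
    - [[0.6,2.0,0],0]
    - [[0.3,0.9,0],0]
    - [[0.1,0.3,0],0]
    - [[0,0,0],0]
    - [[0,0,0],0]
    - [[0,0,0],0]

```text
clock: 13.3
tcp_pos: [0.6125, 0.2491, 0.1628]
orientation: [3.103, 0.487, -0.0]
contact_force: [0.5, 0.1, -1.3]
grip_width: 0.0512
```

>>> jog_arm:
  plan:
    - [[0,0.5,-0.5],0]
    - [[0,0,-1.0],0]
    - [[0,0,-0.8],0]
    - [[0,0,-0.4],0]
    - [[0,0,0],0]
    - [[0,0,0],0]

```text
clock: 13.9
tcp_pos: [0.6124, 0.2559, 0.1357]
orientation: [3.103, 0.491, -0.0]
contact_force: [-0.4, -1.0, -0.4]
grip_width: 0.0515
```

```bash
python3 - <<'E'
from h import *
o=get_obs();print(o["tcp_pos"],o["contact_force"])
im=grab_frame("scene");x,y=proj("scene",[[.61,.254,.06]])[0].astype(int)
cv2.imwrite("pics/s4.png",cv2.resize(im[y-45:y+45,x-55:x+55],None,fx=6,fy=6,interpolation=cv2.INTER_CUBIC)[:,:,::-1])
E
```

```text
[0.61238594 0.25593205 0.1357437 ] [-0.37061737 -0.97217563 -0.44409455]
```

View pics/s4.png

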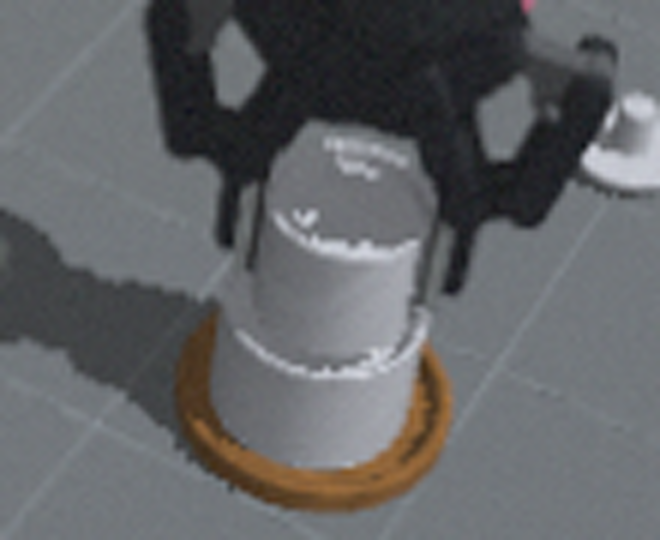

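The medium tin hangs centred over the large rim (crop 335,270 above 320,380). I'll correct y by −2 mm and lower.

>>> jog_arm:
  plan:
    - [[0,-0.2,0],0]
    - [[0,0,0],0]
    - [[0,0,-0.3],0]
    - [[0,0,-0.3],0]
    - [[0,0,-0.2],0]
    - [[0,0,0],0]
    - [[0,0,0],0]

```text
clock: 14.65
tcp_pos: [0.6123, 0.254, 0.1278]
orientation: [3.103, 0.491, -0.0]
contact_force: [0.6, 0.5, -1.5]
grip_width: 0.0512
```

>>> jog_arm:
  plan:
    - [[0,0,-0.1],0]
    - [[0,0,-0.1],0]
    - [[0,0,0],0]
    - [[0,0,0],0]

```text
clock: 15.05
tcp_pos: [0.6124, 0.2539, 0.1259]
orientation: [3.103, 0.491, 0.0]
contact_force: [0.2, 0.4, -1.7]
grip_width: 0.0516
```

>>> jog_arm:
  plan:
    - [[0,0,-0.05],0]
    - [[0,0,-0.05],0]
    - [[0,0,0],0]
    - [[0,0,0],0]

```text
clock: 15.45
tcp_pos: [0.6124, 0.254, 0.1257]
orientation: [3.103, 0.491, 0.001]
contact_force: [-2.4, -1.0, 4.8]
grip_width: 0.0513
```

>>> jog_arm:
  plan:
    - [[0,0,0],0]
    - [[0,0,0],0]
    - [[0,0,0],0]
    - [[0,0,0],0]
    - [[0,0,0],0]
    - [[0,0,1.0],0]
    - [[0,0,2.0],0]
    - [[0,0,1.5],0]
    - [[0,0,0.5],0]
    - [[0,-1.2,0],0]
    - [[0,-2.8,0],0]
    - [[-0.1,-4.6,0],0]
  hand: 8.54

```text
clock: 16.65
tcp_pos: [0.6105, 0.1695, 0.1744]
orientation: [-3.1, -0.498, 0.0]
contact_force: [0.7, -0.1, -0.1]
grip_width: 0.0853
```

>>> jog_arm:
  plan:
    - [[0,-4.6,0],0]
    - [[-0.1,-4.6,0],0]
    - [[-0.1,-4.6,0],0]
    - [[-0.1,-4.6,0],0]
    - [[-0.1,-4.6,0],0]
    - [[-0.1,-4.6,0],0]
    - [[-0.1,-4.6,0],0]
    - [[0,-4.0,0],0]
    - [[0,-2.2,0],0]
    - [[0,-0.9,0],0]
    - [[0,0,0],0]
    - [[0,0,0],0]

```text
clock: 17.85
tcp_pos: [0.6053, -0.2232, 0.1745]
orientation: [-3.101, -0.493, 0.0]
contact_force: [0.2, 0.3, 0.5]
grip_width: 0.0852
```

```bash
python3 - <<'E'
from h import *
o=get_obs();print(o["tcp_pos"])
im={n:grab_frame(n) for n in C}
s=proj("top",[[.611,.2535,.087]])[0]
for thr in (94,98,102): print("med",[np.round(np.multiply(v,1e3),1) for v in rim2(im["top"],s,.087,.053,thr=thr)])
s2=proj("top",[[.6058,-.2274,.042]])[0]
print("small",[np.round(np.multiply(v,1e3),1) for v in rim2(im["top"],s2,.042,.040,thr=102)])
x,y=s.astype(int)
a=cv2.resize(im["top"][y-30:y+30,x-30:x+30],(400,400),interpolation=cv2.INTER_CUBIC)
x,y=proj("scene",[[.61,.254,.05]])[0].astype(int)
b=cv2.resize(im["scene"][y-40:y+40,x-40:x+40],(400,400),interpolation=cv2.INTER_CUBIC)
cv2.imwrite("pics/s5.png",np.hstack([a,b])[:,:,::-1])
E
```

```text
[ 0.60528077 -0.22318712  0.17454989]
med [array([606.2, 250.7]), np.float64(3.4), np.float64(62.7)]
med [array([606.1, 250.5]), np.float64(3.4), np.float64(62.5)]
med [array([606.1, 250.5]), np.float64(3.4), np.float64(62.1)]
small [array([ 594.3, -218.1]), np.float64(2.8), np.float64(15.6)]
```

View pics/s5.png

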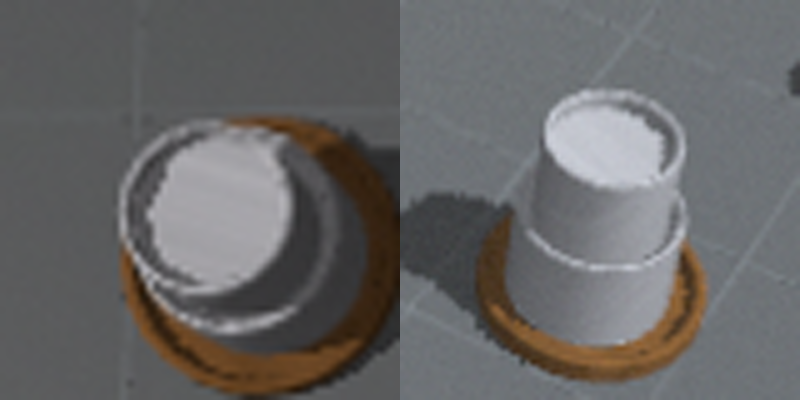

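Medium tin is nested and upright in the large rim. The auto-fit merged the two rims, so I'll compute its centre from the ellipse read in the crop (medium rim at crop 208,206 in top, 615,138 in scene), while picking the small tin.

```bash
python3 - <<'E'
from h import *
s=proj("top",[[.611,.2535,.087]])[0].astype(int);print((plane("top",s+np.array([208,206])*.15-30-.42,.087)*1e3).round(1))
s=proj("scene",[[.61,.254,.05]])[0].astype(int);print((plane("scene",s+np.array([215.5,138])*.2-40-.4,.087)*1e3).round(1))
E
```

```text
[[610.7 252.2]]
[[611.2 253.4]]
```

>>> jog_arm:
  plan:
    - [[0,-0.4,-0.8],0]
    - [[0,0,-2.0],0]
    - [[0,0,-2.5],0]
    - [[0,0,-2.0],0]
    - [[0,0,-1.2],0]
    - [[0,0,-0.5],0]
    - [[0,0,-0.1],0]
    - [[0,0,0],0]
    - [[0,0,0],0]

```text
clock: 18.85
tcp_pos: [0.606, -0.2292, 0.0849]
orientation: [3.102, 0.491, 0.003]
contact_force: [0.2, -0.2, 0.2]
grip_width: 0.0854
```

>>> jog_arm:
  plan:
    - [[0,0.1,-0.1],0]
    - [[0,0,0],0]
    - [[0,0,0],0]
    - [[0,0,0],0]
    - [[0,0,0],0]
    - [[0,0,0],0]
    - [[0,0,0],0]
    - [[0,0,0],0]
    - [[0,0,0],0]
    - [[0,0,0],0]
    - [[0,0,0],0]
    - [[0,0,0],0]
  hand: 3.4

```text
clock: 20.05
tcp_pos: [0.6057, -0.2281, 0.0833]
orientation: [3.103, 0.491, 0.001]
contact_force: [-0.6, -0.1, 5.2]
grip_width: 0.0382
```

>>> jog_arm:
  plan:
    - [[0,0,0.5],0]
    - [[0,0,2.0],0]
    - [[0,0,3.0],0]
    - [[0,0,3.0],0]
    - [[0,0,2.0],0]
    - [[0,0,1.0],0]
    - [[0,1.3,0],0]
    - [[0,2.8,0],0]
    - [[0,4.5,0],0]
    - [[0,4.5,0],0]
    - [[0.1,4.5,0],0]
    - [[0,4.5,0],0]

```text
clock: 21.25
tcp_pos: [0.605, -0.0043, 0.1961]
orientation: [-3.102, -0.492, 0.004]
contact_force: [0.4, -0.4, -0.9]
grip_width: 0.0385
```

>>> jog_arm:
  plan:
    - [[0,4.5,0],0]
    - [[0.1,4.5,0],0]
    - [[0,4.5,0],0]
    - [[0.1,4.5,0],0]
    - [[0,3.8,0],0]
    - [[0.1,2.3,0],0]
    - [[0,1.2,0],0]
    - [[0,0.4,0],0]
    - [[0,0,0],0]
    - [[0,0,0],0]
    - [[0,0,0],0]
    - [[0,0,0],0]

```text
clock: 22.45
tcp_pos: [0.6097, 0.2486, 0.198]
orientation: [3.103, 0.488, 0.0]
contact_force: [-0.6, -0.5, -0.7]
grip_width: 0.0384
```

>>> jog_arm:
  plan:
    - [[0.1,0.3,-0.4],0]
    - [[0,0,-0.9],0]
    - [[0,0,-0.7],0]
    - [[0,0,-0.3],0]
    - [[0,0,0],0]
    - [[0,0,0],0]
    - [[0,0,0],0]

```text
clock: 23.15
tcp_pos: [0.6105, 0.2531, 0.1752]
orientation: [-3.103, -0.491, -0.001]
contact_force: [-0.0, -0.1, -1.1]
grip_width: 0.0381
```

```bash
python3 - <<'E'
from h import *
o=get_obs();print(o["tcp_pos"],o["contact_force"])
im=grab_frame("scene");x,y=proj("scene",[[.61,.254,.09]])[0].astype(int)
cv2.imwrite("pics/s6.png",cv2.resize(im[y-40:y+50,x-55:x+55],None,fx=6,fy=6,interpolation=cv2.INTER_CUBIC)[:,:,::-1])
E
```

```text
[0.61054932 0.2530584  0.17520454] [-0.02048631 -0.10782187 -1.05910078]
```

View pics/s6.png

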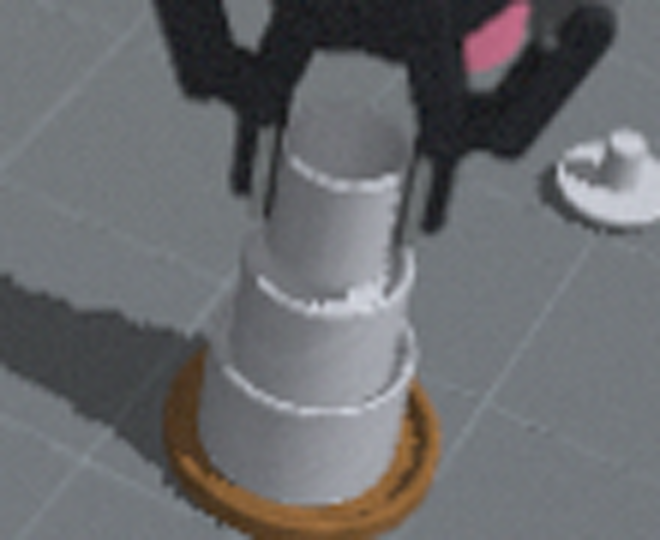

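The small tin is just above the medium rim and centred (crop 335,230 above 325,300); TCP matches the target to 0.3 mm. Lowering 13 mm to contact.

>>> jog_arm:
  plan:
    - [[0,0,-0.3],0]
    - [[0,0,-0.3],0]
    - [[0,0,-0.3],0]
    - [[0,0,-0.2],0]
    - [[0,0,0],0]
    - [[0,0,0],0]

```text
clock: 23.8
tcp_pos: [0.6104, 0.253, 0.1638]
orientation: [-3.103, -0.491, 0.0]
contact_force: [-0.2, -0.3, -1.4]
grip_width: 0.0379
```

>>> jog_arm:
  plan:
    - [[0,0,-0.1],0]
    - [[0,0,-0.1],0]
    - [[0,0,0],0]
    - [[0,0,0],0]

```text
clock: 24.2
tcp_pos: [0.6106, 0.2531, 0.1624]
orientation: [-3.103, -0.491, -0.001]
contact_force: [-1.2, -0.1, 3.3]
grip_width: 0.0383
```

>>> jog_arm:
  plan:
    - [[0,0,0],0]
    - [[0,0,0],0]
    - [[0,0,0],0]
    - [[0,0,0],0]
    - [[0,0,0],0]
    - [[0,0,0],0]
    - [[0,0,1.0],0]
    - [[0,0,2.0],0]
    - [[0,0,1.5],0]
    - [[0,0,0.5],0]
    - [[0,0,0],0]
    - [[-1.5,0.4,0],0]
  hand: 8.54

```text
clock: 25.4
tcp_pos: [0.5967, 0.2555, 0.2115]
orientation: [3.103, 0.486, 0.001]
contact_force: [0.8, 0.4, -0.7]
grip_width: 0.0853
```

>>> jog_arm:
  plan:
    - [[-3.0,0.8,0],0]
    - [[-3.5,0.9,0],0]
    - [[-3.5,0.9,-1],0]
    - [[-3.0,0.7,-2],0]
    - [[-2.0,0.5,-2],0]
    - [[-0.8,0.2,-1],0]
    - [[0,0,0],0]
    - [[0,0,0],0]
    - [[0,0,0],0]
    - [[0,0,0],0]
  hand: 4.0

```text
clock: 26.4
tcp_pos: [0.4388, 0.2968, 0.1526]
orientation: [-3.103, -0.488, -0.003]
contact_force: [0.7, 0.3, 0.4]
grip_width: 0.04
```

```bash
python3 - <<'E'
from h import *
o=get_obs();print(o["tcp_pos"])
im={n:grab_frame(n) for n in C}
s=proj("top",[[.611,.2535,.121]])[0]
for thr in (94,100,106): print("small",[np.round(np.multiply(v,1e3),1) for v in rim2(im["top"],s,.121,.040,thr=thr)])
x,y=s.astype(int);print(x,y)
a=cv2.resize(im["top"][y-30:y+30,x-30:x+30],(400,400),interpolation=cv2.INTER_CUBIC)
x,y=proj("scene",[[.61,.254,.09]])[0].astype(int);print(x,y)
b=cv2.resize(im["scene"][y-40:y+40,x-40:x+40],(400,400),interpolation=cv2.INTER_CUBIC)
cv2.imwrite("pics/s7.png",np.hstack([a,b])[:,:,::-1])
E
```

```text
[0.43879692 0.2968266  0.15258819]
small [array([609.9, 255.2]), np.float64(3.0), np.float64(68.4)]
small [array([605.4, 247.7]), np.float64(2.0), np.float64(54.4)]
small [array([605. , 247.6]), np.float64(2.0), np.float64(53.7)]
178 170
409 232
```

View pics/s7.png

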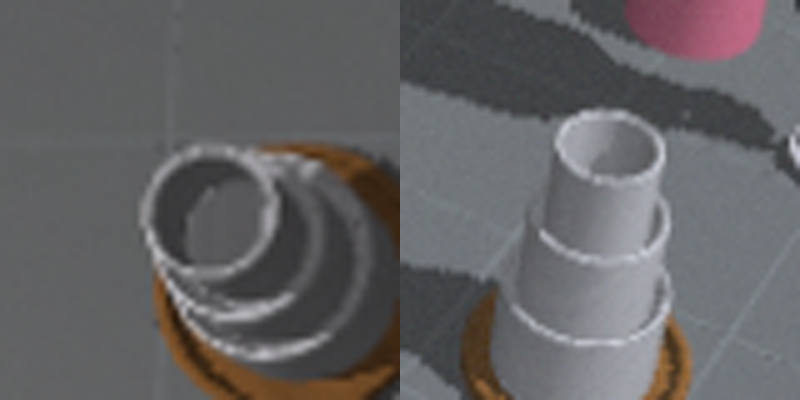

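Small tin is nested (top crop centre 210,213; scene crop 610,147). Now the lid; computing the small tin's centre at the same time.

```bash
python3 - <<'E'
from h import *
a=np.array([178,170]);print((plane("top",a+np.array([210.5,213.5])*.15-30-.42,.121)*1e3).round(1))
a=np.array([409,232]);print((plane("scene",a+np.array([210,147])*.2-40-.4,.121)*1e3).round(1))
im=grab_frame("top")
p=proj("top",[[.437,.297,.009]])[0];print(p)
E
```

```text
[[609.4 252.7]]
[[611.9 252.8]]
[169.38086803 263.05960683]
```

>>> jog_arm:
  plan:
    - [[-0.1,0,-0.6],0]
    - [[0,0,-1.6],0]
    - [[0,0,-2.0],0]
    - [[0,0,-1.6],0]
    - [[0,0,-0.7],0]
    - [[0,0,-0.2],0]
    - [[0,0,0],0]
    - [[0,0,0],0]
    - [[0,0,0],0]

```text
clock: 27.45
tcp_pos: [0.4367, 0.2972, 0.0856]
orientation: [-3.102, -0.491, -0.002]
contact_force: [0.6, 0.6, -0.2]
grip_width: 0.04
```

>>> jog_arm:
  plan:
    - [[0,0,-0.1],0]
    - [[0,0,0],0]
    - [[0,0,0],0]
    - [[0,0,0],0]
    - [[0,0,0],0]
    - [[0,0,0],0]
    - [[0,0,0],0]
    - [[0,0,0],0]
    - [[0,0,0],0]
  hand: 0.8
  grip_force: 40

```text
clock: 28.35
tcp_pos: [0.4365, 0.2971, 0.0842]
orientation: [-3.103, -0.491, -0.001]
contact_force: [-1.0, -1.1, 5.7]
grip_width: 0.012
```

>>> jog_arm:
  plan:
    - [[0,0,0.5],0]
    - [[0,0,1.5],0]
    - [[0,0,2.5],0]
    - [[0,0,3.0],0]
    - [[0,0,3.0],0]
    - [[0,0,2.5],0]
    - [[0,0,1.0],0]
    - [[0,0,0.3],0]
    - [[1.0,-0.2,0],0]
    - [[2.0,-0.5,0],0]
    - [[3.0,-0.8,0],0]
    - [[3.0,-0.8,0],0]

```text
clock: 29.55
tcp_pos: [0.5272, 0.273, 0.2251]
orientation: [3.102, 0.492, -0.004]
contact_force: [0.5, 0.9, -0.5]
grip_width: 0.0125
```

>>> jog_arm:
  plan:
    - [[3.0,-0.8,0],0]
    - [[2.5,-0.6,0],0]
    - [[1.7,-0.4,0],0]
    - [[0.8,-0.2,0],0]
    - [[0.3,-0.1,0],0]
    - [[0,0,0],0]
    - [[0,0,0],0]
    - [[0,0,0],0]
    - [[0,0,0],0]

```text
clock: 30.45
tcp_pos: [0.6088, 0.2534, 0.2271]
orientation: [-3.103, -0.492, -0.0]
contact_force: [-0.9, -0.1, -0.1]
grip_width: 0.0121
```

```bash
python3 - <<'E'
from h import *
o=get_obs();print(o["tcp_pos"],o["contact_force"],o["grip_width"])
im={n:grab_frame(n) for n in C};x,y=proj("scene",[[.61,.254,.13]])[0].astype(int);print(x,y)
cv2.imwrite("pics/s8.png",cv2.resize(im["scene"][y-40:y+50,x-50:x+50],None,fx=6,fy=6,interpolation=cv2.INTER_CUBIC)[:,:,::-1])
E
```

```text
[0.60882394 0.25336305 0.22714603] [-0.86848536 -0.07197689 -0.09265778] 0.012119484498662925
412 216
```

View pics/s8.png

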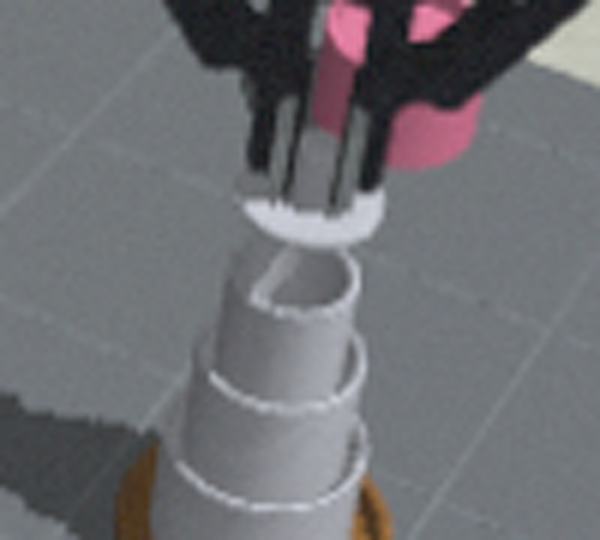

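```bash
python3 - <<'E'
from h import *
t=np.linspace(0,2*np.pi,90)
def box(c,z,D):
    p=(proj("scene",np.c_[c[0]+D/2*np.cos(t),c[1]+D/2*np.sin(t),0*t+z])-[412-50,216-40]+.5)*6
    return np.r_[p.min(0),p.max(0)].round()
print("flange",box((.6094,.2536),.1519,.044),box((.6094,.2536),.1489,.044))
print("small rim",box((.6108,.253),.121,.040))
E
```

```text
flange [240. 145. 389. 243.] [238. 152. 388. 250.]
small rim [231. 227. 363. 317.]
```

>>> jog_arm:
  plan:
    - [[0.1,-0.05,-0.4],0]
    - [[0,0,-0.8],0]
    - [[0,0,-0.5],0]
    - [[0,0,-0.2],0]
    - [[0,0,0],0]
    - [[0,0,0],0]
    - [[0,0,0],0]

```text
clock: 31.25
tcp_pos: [0.6105, 0.2526, 0.2082]
orientation: [-3.103, -0.491, -0.001]
contact_force: [-0.5, 0.0, -0.2]
grip_width: 0.0122
```

The lid hangs level over the mouth (crop 312,215 above 300,275); flange and rim outlines match the prediction to about 3 px at 6×, under 1 mm. Inserting.

>>> jog_arm:
  plan:
    - [[0,0,-0.2],0]
    - [[0,0,-0.2],0]
    - [[0,0,-0.2],0]
    - [[0,0,-0.1],0]
    - [[0,0,0],0]
    - [[0,0,0],0]

```text
clock: 31.85
tcp_pos: [0.6104, 0.2525, 0.2009]
orientation: [-3.103, -0.491, 0.0]
contact_force: [-0.0, -0.0, -0.7]
grip_width: 0.0121
```

>>> jog_arm:
  plan:
    - [[0,0,-0.1],0]
    - [[0,0,-0.1],0]
    - [[0,0,0],0]
    - [[0,0,0],0]

```text
clock: 32.25
tcp_pos: [0.6105, 0.2525, 0.1993]
orientation: [-3.103, -0.491, -0.001]
contact_force: [-0.8, -1.0, 3.1]
grip_width: 0.012
```

>>> jog_arm:
  plan:
    - [[0,0,0],0]
    - [[0,0,0],0]
    - [[0,0,0],0]
    - [[0,0,0],0]
    - [[0,0,0],0]
    - [[0,0,0.5],0]
    - [[0,0,1.5],0]
    - [[0,0,2.5],0]
    - [[0,0,1.5],0]
    - [[0,-1.0,0.5],0]
    - [[-1,-3.0,0],0]
    - [[-1,-4.0,0],0]
  hand: 5.0

```text
clock: 33.45
tcp_pos: [0.5897, 0.1729, 0.264]
orientation: [-3.101, -0.495, -0.001]
contact_force: [0.3, -0.1, 0.3]
grip_width: 0.0499
```

>>> jog_arm:
  plan:
    - [[-1,-4.5,0],0]
    - [[-1,-4.5,0],0]
    - [[-1,-4.5,0],0]
    - [[-1,-4.0,0],0]
    - [[-0.5,-2.0,0],0]
    - [[0,-1.0,0],0]
    - [[0,0,0],0]
    - [[0,0,0],0]
    - [[0,0,0],0]

```text
clock: 34.35
tcp_pos: [0.5457, -0.0306, 0.2639]
orientation: [-3.101, -0.495, -0.001]
contact_force: [1.0, -0.1, -0.4]
grip_width: 0.0499
```

```bash
python3 - <<'E'
from h import *
o=get_obs();print(o["tcp_pos"],o["contact_force"],o["clock"])
im={n:grab_frame(n) for n in C}
s=proj("top",[[.611,.253,.124]])[0]
x,y=s.astype(int)
a=cv2.resize(im["top"][y-30:y+30,x-30:x+30],(400,400),interpolation=cv2.INTER_CUBIC)
print("lid",[np.round(np.multiply(v,1e3),1) for v in rim2(im["top"],s,.124,.044,thr=120)])
X,Y=proj("scene",[[.61,.254,.08]])[0].astype(int)
b=cv2.resize(im["scene"][Y-45:Y+45,X-45:X+45],(400,400),interpolation=cv2.INTER_CUBIC)
t=np.linspace(0,2*np.pi,90)
p=(proj("scene",np.c_[.611+.022*np.cos(t),.253+.022*np.sin(t),0*t+.124])-[X-45,Y-45]+.5)*400/90
print("expected flange box in scene crop",p.min(0)+[400,0],p.max(0)+[400,0])
cv2.imwrite("pics/s9.png",np.hstack([a,b])[:,:,::-1])
E
```

```text
[ 0.54568351 -0.03061224  0.26390191] [ 1.02146194 -0.10174293 -0.36998161] 34.35
lid [array([611. , 252.5]), np.float64(1.7), np.float64(44.1)]
expected flange box in scene crop [562.07817801  93.28197926] [670.36669291 166.41038948]
```

View pics/s9.png

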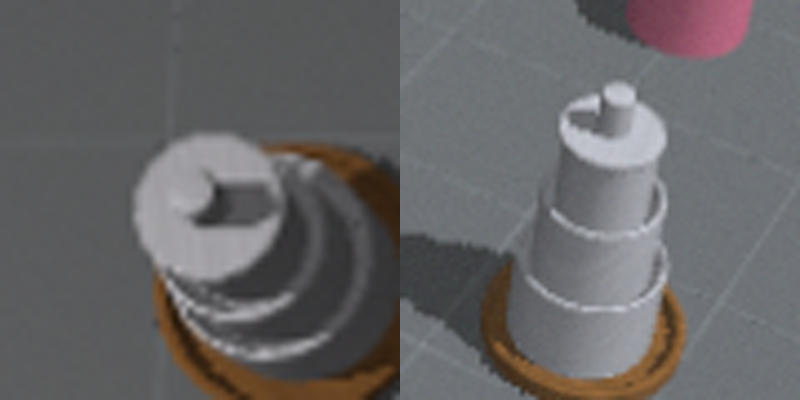

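The full tower is upright with the lid flat on the small tin. The flange outline (559–667, bottom about 168) agrees with the one expected for a seated lid, to about 3 crop px (562–670, 166). The robot is clear, so I'm handing in.

```bash
python3 -c "
from bench import *
print(hand_in())"
```

```text
the job is handed in; nothing more can be done
None
```

The tower is built on the stand in the order asked: large, medium, then small tin, closed with the 44 mm lid. I handed it in at about 34 s of the 112 s allowed. The hand-in reports no verdict, so success rests on my own checks.

- **Seating:** each piece met contact within about 0.5 mm of the height worked out for it. The lid seated with the tool at 199.3 mm, against 199.2 mm expected.
- **Last pictures:** the tower is upright and the lid lies flat. Its centre is at (611.0, 252.5) mm with a fitted diameter of 44.1 mm, about 0.5 mm from the small tin's centre. The arm is well clear and touches nothing.
- **Thread cone:** I kept every move well away from it, but I did not take a separate picture of it at the end.
- **Checks that failed or disagreed:**
  - The automatic rim fit failed on the nested medium and small tins because it merged their rims with the ones below. I read those centres from the two views by hand instead; they agreed within about 1.3 mm for the medium tin and 2.5 mm for the small one.
  - The two views of the bare stand differed by about 4 mm, within the 8 mm slack of its recess.
  - My re-fit of the stand after placing the large tin was unusable, so that placing was judged from the picture.

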